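# Prop the utensil chest open on its stay rod

## Task

Open the cedar utensil chest for airing: lift its lid by the dark tab until it leans back past upright, swing the brass prop rod inside up to the angle at which it meets the holding hole, then bring the lid down onto it. The rod's end must go into the hole under the lid and, with a measured downward push on the tab, press the stiff red plug in the hole fully home, without forcing it once it has bottomed and without dropping the lid. Let go and leave the lid standing on the rod, with the other tea things undisturbed.

Things in the scene. Friction and masses are not known exactly. Their poses are not given: they have to be found in the camera images.
- chest_hinge (a point): Middle of the lid's hinge line, on the far top rim of a fixed open cedar chest (outer 200 x 240 x 90 mm high, walls and floor 9 mm). Axes are the chest's: z up, y along the hinge line, -x from the hinge towards the lid's front edge (the robot's side). The chest's turn about the vertical is read from here. The chest's middle lies 95 mm from here along -x.
- lid (a joint): Angle of the lid about the hinge line, rad: 0 shut, 0.5 pi upright, 1.70 leaning back on its stop, where it stays by itself. Below upright it falls shut if let go. The lid is a 12 mm board of about 0.3 kg, reaching 195 mm from the hinge, its underside on the hinge line.
- lid_tab (a point): Middle of the grip of the dark wooden lift tab at the middle of the lid's front edge, 220 mm from the hinge line and 7 mm above the plane of the lid's underside. The tab is 24 mm wide along y, 12 mm thick and sticks out 40 mm beyond the board, from 195 to 235 mm from the hinge. Axes turn with the lid: at lid angle 0 as the chest's; x runs along the board towards the hinge, z out of the lid's outer face.
- rod_pivot (a point): Pivot of the prop rod, on the inside of the chest's front wall, 172 mm from the hinge along -x, 45 mm to +y of the lid's middle and 34 mm below the hinge. Axes are the chest's. The rod swings about the chest's y axis.
- rod (a joint): Angle of the prop rod, rad: 0 lying level along the chest's +x inside the chest, growing as its free end rises. Its stiff pivot (0.2 N m) keeps it where it is left. With its end in the holding hole it reads 0.70, whatever its length.
- rod_grip (a point): Middle of the black square sleeve on the brass rod (sleeve 32 mm long, 12 x 12 mm), 90 mm from the pivot. The rod is 8 mm thick with a round end; the distance from pivot to its very end was set by hand somewhere between 144 and 164 mm and is locked (not known exactly, so the lid angle when seated is anywhere from 0.75 to 1.01 rad). Axes turn with the rod: x along the rod to its free end, y as the chest's.
- hole (a point): Middle of the holding hole's inner mouth, in a brass fitting on the lid's underside: 85 mm from the hinge along the board, 45 mm to +y of the lid's middle, 12 mm below the underside. The hole is 13 mm wide along the board, with a funnel outside it, 8 mm deep and 26 mm wide at its outer edge. Axes turn with the lid, z into the hole.
- plug (a joint): How far the red plug in the holding hole has been pushed in, m: 0 at the start (its face 4 mm inside the inner mouth), 0.008 fully home, where it bottoms hard. It is stiff: it moves at about 12 N on it, which is about 4 N on the tab across the lid, and stays where it is pushed; the weight of the lid alone does not move it. More than 32 N between the rod and the lid or its plug (about 10 N on the tab) damages the fitting.
- caddy: Small red lidded caddy, 48 mm wide, 40 mm high, standing inside the chest on its -y side; bystander.
- canister: Pewter canister with screw lid, 76 mm wide, 121 mm high, to the -y side of the chest; bystander.
- whisk1: Bamboo whisk standing head up, 56 mm wide, 108 mm high, on the +y side of the chest; bystander.
- whisk2: Second such whisk; bystander.
- whisk_holder: White porcelain whisk holder, 62 mm wide, 74 mm high; bystander.
- sweets_dish: Speckled stoneware sweets dish, 140 mm wide, 30 mm high; bystander.
- tea_bowl: Blue tea bowl, 116 mm wide, 70 mm high; bystander.

How it is judged:
On the way, in this order (a step that is already met when the one before it is completed fails the run):
1. the lid leans back past upright (value of joint lid above 1.62 rad), for 0.2 s.
2. the prop rod is swung up while the lid leans back (value of joint rod above 0.4 rad and value of joint lid above 1.5 rad), for 0.2 s.
At the end, for the whole second after the job is handed in: The lid rests on the prop rod, at rest (under 0.05 rad/s) at 0.72 to 1.04 rad, the rod at 0.64 to 0.76 rad with its end in the holding hole and bearing on it, the plug pushed in at least 7 of its 8 mm (value of joint plug above 0.007 m and value of joint rod between 0.64 and 0.76 rad and value of joint lid between 0.72 and 1.04 rad and velocity of joint lid between -0.05 and 0.05 rad/s and contact force between lid and rod above 0.5 N); the robot touches nothing.
It fails at once if more than 32 N between the rod and the lid with its holding hole (contact force between lid and rod above 32 N).
It fails at once if the lid is dropped or flung (over 3 rad/s) (velocity of joint lid above 3 rad/s or velocity of joint lid below -3 rad/s).
It fails at once if another tea thing is moved by over 20 mm or tipped over (distance of any of caddy, canister, whisk1, whisk2, whisk_holder, sweets_dish, tea_bowl from where it was at the start of the episode above 0.02 m or angle between any of caddy, canister, whisk1, whisk2, whisk_holder's own z axis and vertical above 0.5 rad).
It also fails if it takes over 72 s, if anything falls off the work surface, if the arm or the gripper's body presses on something with over 40 N, if the wrist force passes 120 N, or if a joint passes its speed limit or range.

## Robot

A 6-joint arm with a two-finger parallel gripper is mounted at the origin on the work surface. World frame = base frame: x ahead of the robot, y to its left, z up, the work surface at z = 0. Lengths are in m, angles in rad, forces in N, time in s.
With the tool pointing down it reaches from about 0.35 to 0.775 m from the base axis. Payload 5.5 kg.
Tool frame: the origin (TCP) lies midway between the tips of the shut fingers; the grasp point (between the pads) lies 19 mm behind it; x points along the fingers, z is the direction in which the jaws open and shut, and the axes are right-handed (so a half turn about x gives the same grasp; the last joint's range is limited). The gripper opens to 85 mm and grips with 20 to 120 N. Pads are 22 mm wide; open, the fingers measure 114 mm over their backs; the gripper's body (76 mm by 85 mm) begins 54 mm behind the grasp point. The pads swing forward as they close: fully open they stand 13 mm farther back than shut.
Start: joints at [1.073, 0.313, 0.046, 1.304, 0, 1.431], TCP at [0.201, 0.539, 0.231] pointing down, gripper open.
Joint ranges: [-2.76, 2.76], [-0.86, 1.69], [-1.03, 1.26], [-2.2, 2.34], [-1.47, 1.5], [-3.14, 3.14]. Speed limits (rad/s): [2.57, 2.57, 3.14, 3.14, 3.14, 3.14].

## Interface

Orientations are given as a unit quaternion [x, y, z, w].
In Python, from station import r gives the robot as it stands. The module is installed in compiled form; this text tells all that it offers.
- The arm moves only by the tool send_rows, never from a script. Its argument "series" is a list of rows, each a list of 2 entries, a list of its own where there are three numbers: the shift along the tool's x, y, z in m, then the turn about the tool's x in degrees. A call has 1 to 20 rows; each row is the pose to reach, as a shift and turn from the pose commanded when the call began, along the tool's axes at that moment; what a row does not reach only later rows make up. A row lasts 1/12 s, in which the tool goes at most 41.7 mm and 7.16 degrees, less where a joint would pass 70% of its speed; a pose out of reach is approached as far as the arm can. A call with a gripper value outside its range is refused whole. "hand" is the opening in per cent of the stroke, from 0 (shut) to 100 (fully open), set as the call begins (left out, the last holds). The fingers move at their own pace and stop on an object; the grip force is fixed at half the most. Time passes only in rows, so rows that repeat a pose let the fingers close. It gives the time, the measured TCP pose, the force and the opening at its end, in the units of the state.
- r.state(): the state, without advancing time (a new reading comes with each control period).
- r.camera(name): name is "side" or "top"; returns the picture (384x512x3 uint8, red, green, blue); there is no depth.
- r.camera_model(name): a dict with "fx", "fy", "cx", "cy" (pixels), "k1" (the pictures are not rectified: a ray, as slopes to the right and down, at radius r is drawn at 1 + k1 r^2 times it, then the intrinsics apply), "world_to_cam" (4x4, takes a point from world to camera coordinates). Camera axes: x right, y up, looking along -z (the intrinsics and any distortion apply to the point x, -y, -z); pixel columns grow to the right and rows downward; lengths in m; the calibration is good to about 2 mm. A picture is of the moment at which its call begins. camera_model takes no time and is no camera call.
- r.close_job(): hands the job in, once; it reports no verdict.
The state is a dict: "time_s": time; "qpos": joint angles; "qd": joint speeds; "tau": joint torques, N m; "position": TCP position; "eef_rot": TCP orientation; "ft_force": force on the tool from outside, world axes, zero at the start; "moment": the same for the moment, N m; "opening": finger opening in m.
Only numpy, scipy, OpenCV 4.12 (cv2) and the standard library are available. Lean on these libraries where they do the work, as an engineer would, in place of code of your own. Each camera call takes 0.05 s, during which the arm holds its last target. There are 200 camera calls.

## Working session

There is one attempt and no reset: what is moved stays moved. The work goes in short steps, Python scripts to look and compute and a tool call to move; the robot and the scene stay as the last step left them, time stands still between calls to the robot, and variables do not carry over. Pictures are saved under pics/ and viewed, about 8 in all and at most 12, crops included, and the job is handed in when it is done.

Besides the shell and the picture viewer there is one more tool, called after ">>>" as name(argument=value, ...) on one line, values as JSON. send_rows: Moves the arm, as the interface text tells. Its arguments: {"type":"object","properties":{"series":{"type":"array","items":{"type":"array"}},"hand":{"type":"number"}},"required":["series"]}

```bash
mkdir -p pics; ls; python3 - <<'E'
from station import r
import cv2
s=r.state();print(s)
for n in("side","top"):
    im=r.camera(n);cv2.imwrite(f"pics/{n}0.png",im[:,:,::-1]);m=r.camera_model(n);print(n,m)
a=cv2.imread("pics/side0.png");b=cv2.imread("pics/top0.png")
E
```

```text
pics
{'time_s': 0.0, 'qpos': array([1.07338359e+00, 3.14043647e-01, 4.49884476e-02, 1.30361230e+00,
       1.52584170e-05, 1.43120954e+00]), 'qd': array([-0.00031412,  0.00106552,  0.00154719, -0.00097635,  0.00026778,
        0.00106152]), 'tau': array([-1.40266457e-04, -4.80628538e+01,  2.98532510e+01,  1.94212329e-02,
       -3.89715115e-04,  6.00026823e-06]), 'position': array([0.2011385 , 0.53812699, 0.23038815]), 'eef_rot': array([-0.40333164,  0.58159179,  0.40274572,  0.58040543]), 'ft_force': array([-0.05160464, -0.54398969,  0.05844018]), 'moment': array([-0.04109912, -0.00438319, -0.00324655]), 'opening': 0.08562474440441672}
side {'fx': 443.6112782374243, 'fy': 443.6112782374243, 'cx': 257.18037347387946, 'cy': 197.38361841543318, 'k1': -0.05855290257963638, 'world_to_cam': array([[ 0.72253356, -0.691334  ,  0.00160043, -0.46349531],
       [ 0.44142823,  0.46312882,  0.7685394 , -0.29037498],
       [-0.53205862, -0.55458904,  0.63980046, -0.8479054 ],
       [ 0.        ,  0.        ,  0.        ,  1.        ]])}
top {'fx': 369.90095955209983, 'fy': 369.90095955209983, 'cx': 254.4188788016197, 'cy': 187.23140837411867, 'k1': -0.06823444902243224, 'world_to_cam': array([[ 0.012948  , -0.99951129,  0.0284521 , -0.07423473],
       [ 0.99074353,  0.01666935,  0.13471966, -0.56994499],
       [-0.1351281 ,  0.02644438,  0.99047518, -0.93001963],
       [ 0.        ,  0.        ,  0.        ,  1.        ]])}
```

View pics/side0.png

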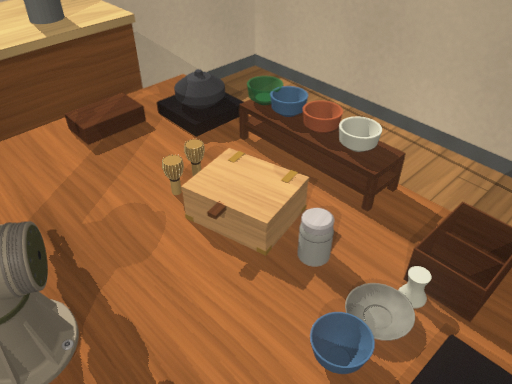

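View pics/top0.png

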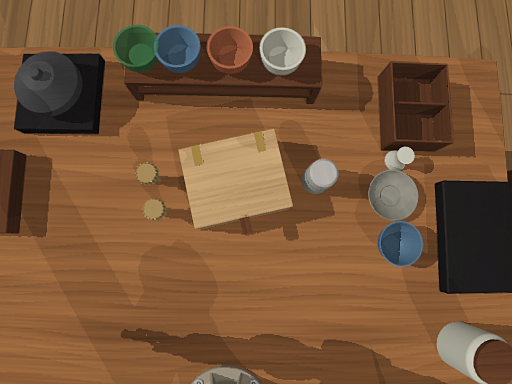

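```bash
cat > h.py <<'E'
import numpy as np, cv2
from station import r
def ray(n,uv):
    m=r.camera_model(n);K=np.array([[m['fx'],0,m['cx']],[0,m['fy'],m['cy']],[0,0,1]])
    p=cv2.undistortPoints(np.array(uv,float).reshape(-1,1,2),K,np.array([m['k1'],0,0,0]))[:,0]
    # cv2 uses same forward model x*(1+k1 r^2)
    T=m['world_to_cam'];R,t=T[:3,:3],T[:3,3]
    d=np.c_[p[:,0],-p[:,1],-np.ones(len(p))]@R
    return -R.T@t,d
def plane(n,uv,z):
    o,d=ray(n,uv);return o+d*((z-o[2])/d[:,2])[:,None]
def proj(n,P):
    m=r.camera_model(n);P=np.atleast_2d(P);T=m['world_to_cam'];c=P@T[:3,:3].T+T[:3,3]
    x,y=c[:,0]/-c[:,2],-c[:,1]/-c[:,2];f=1+m['k1']*(x*x+y*y)
    return np.c_[m['fx']*x*f+m['cx'],m['fy']*y*f+m['cy']]
def two(uvs,uvt):
    o1,d1=ray('side',[uvs]);o2,d2=ray('top',[uvt]);d1,d2=d1[0],d2[0]
    s=np.linalg.lstsq(np.c_[d1,-d2],o2-o1,rcond=None)[0]
    a,b=o1+s[0]*d1,o2+s[1]*d2;return (a+b)/2,np.linalg.norm(a-b)
E
python3 - <<'E'
from h import *
for n,box in(("top",(165,115,305,240)),("side",(170,140,320,260))):
    im=cv2.imread(f"pics/{n}0.png");x0,y0,x1,y1=box
    hsv=cv2.cvtColor(im,cv2.COLOR_BGR2HSV)
    print(n,[hsv[y,x] for x,y in ([(230,180),(246,224),(330,210)] if n=="top" else [(240,190),(216,210),(270,235)])])
    mk=np.zeros(im.shape[:2],np.uint8);mk[y0:y1,x0:x1]=255
    w=cv2.inRange(hsv,(12,60,170 if n=="top" else 185),(28,150,255))&mk
    w=cv2.morphologyEx(w,cv2.MORPH_OPEN,np.ones((3,3)));w=cv2.morphologyEx(w,cv2.MORPH_CLOSE,np.ones((9,9)))
    c=max(cv2.findContours(w,0,1)[0],key=cv2.contourArea);
    h=cv2.convexHull(c);q=cv2.approxPolyN(h,4)[0].astype(float)
    print(q.tolist());P=plane(n,q,.102);print(P.round(4));print(np.linalg.norm(P-np.roll(P,-1,0),axis=1).round(4))
    if n=="top":
        H=plane(n,h[:,0],.102)[:,:2].astype(np.float32);print(cv2.minAreaRect(H*1000))
    d=cv2.inRange(hsv,(0,60,20),(12,255,110))&mk
    k,l,st,ce=cv2.connectedComponentsWithStats(d);
    for i in range(1,k):
        if st[i,4]>25:print('dark',st[i],ce[i],plane(n,[ce[i]],.1))
E
```

```text
top [array([ 16, 106, 198], dtype=uint8), array([ 11, 157, 107], dtype=uint8), array([ 13, 158, 110], dtype=uint8)]
[[292.0, 206.0], [194.0, 228.0], [178.0, 149.0], [274.0, 128.0]]
[[ 0.5177 -0.1565  0.102 ]
 [ 0.4609  0.0803  0.102 ]
 [ 0.655   0.1268  0.102 ]
 [ 0.7136 -0.1114  0.102 ]]
[0.2436 0.1996 0.2453 0.201 ]
((586.8809814453125, -15.094818115234375), (200.2713623046875, 244.82614135742188), 13.705525398254395)
dark [239 217  15  18 172] [245.72674419 225.26744186] [[ 0.46939642 -0.04427277  0.1       ]]
side [array([ 16, 131, 227], dtype=uint8), array([ 12, 163, 119], dtype=uint8), array([ 15, 134, 122], dtype=uint8)]
[[309.0, 177.0], [266.0, 223.0], [181.0, 186.0], [228.0, 147.0]]
[[ 0.7121 -0.1119  0.102 ]
 [ 0.5178 -0.1569  0.102 ]
 [ 0.4608  0.0779  0.102 ]
 [ 0.6549  0.1287  0.102 ]]
[0.1995 0.2417 0.2006 0.2473]
dark [265 140  55  31 814] [300.87714988 149.62285012] [[ 0.79096541 -0.01428495  0.1       ]]
dark [208 204  18  14  58] [216.22413793 210.98275862] [[ 0.46566722 -0.04932338  0.1       ]]
```

```bash
cat >> h.py <<'E'
from scipy.spatial.transform import Rotation as Rn
yaw=np.radians(13.6);X=np.array([np.cos(yaw),np.sin(yaw),0]);Y=np.array([-np.sin(yaw),np.cos(yaw),0]);Z=np.array([0,0,1.])
hinge=np.array([.6817,.0078,.09])
def W(x,y,z): return hinge+x*X+y*Y+z*Z   # chest coords from hinge
def st():
    s=r.state();R=Rn.from_quat(s['eef_rot']).as_matrix();p=s['position'];d=p-hinge
    print('t',round(s['time_s'],2),'p',p.round(4),'chest',np.round([d@X,d@Y,d@Z],4),'open',round(s['opening'],4),'F',s['ft_force'].round(2),'Fch',np.round([s['ft_force']@X,s['ft_force']@Y,s['ft_force']@Z],2),'q',s['qpos'].round(2))
    return s,R
def shift(Pw):
    s,R=st();return (R.T@(Pw-s['position'])).round(4)
E
python3 - <<'E'
from h import *
s,R=st();print(R.round(3))
a=np.degrees(np.arctan2(R[1,2],R[0,2]));print('jaw yaw',a,'target',103.6,'diff',103.6-a)
print(W(-.22,0,.007),shift(W(-.22,0,.007+.06)))
E
```

```text
t 0.1 p [0.2012 0.5382 0.2305] chest [-0.3424  0.6285  0.1405] open 0.0856 F [-0.21  0.3  -0.52] Fch [-0.13  0.34 -0.52] q [1.07 0.31 0.05 1.3  0.   1.43]
[[-0.001 -0.937  0.35 ]
 [-0.001  0.35   0.937]
 [-1.     0.    -0.002]]
jaw yaw 69.50084223394556 target 103.6 diff 34.09915776605443
t 0.1 p [0.2012 0.5382 0.2305] chest [-0.3424  0.6285  0.1405] open 0.0856 F [-0.21  0.3  -0.52] Fch [-0.13  0.34 -0.52] q [1.07 0.31 0.05 1.3  0.   1.43]
[ 0.46786858 -0.04393126  0.097     ] [ 0.0741 -0.4537 -0.4517]
```

>>> send_rows(series=[[[0,-0.454,-0.452],-34.1],[[0,-0.454,-0.452],-34.1],[[0,-0.454,-0.452],-34.1],[[0,-0.454,-0.452],-34.1],[[0,-0.454,-0.452],-34.1],[[0,-0.454,-0.452],-34.1],[[0,-0.454,-0.452],-34.1],[[0,-0.454,-0.452],-34.1],[[0,-0.454,-0.452],-34.1],[[0,-0.454,-0.452],-34.1],[[0,-0.454,-0.452],-34.1],[[0,-0.454,-0.452],-34.1],[[0,-0.454,-0.452],-34.1],[[0,-0.454,-0.452],-34.1],[[0,-0.454,-0.452],-34.1],[[0,-0.454,-0.452],-34.1],[[0,-0.454,-0.452],-34.1],[[0,-0.454,-0.452],-34.1],[[0,-0.454,-0.452],-34.1],[[0,-0.454,-0.452],-34.1]], hand=60)

```text
time_s: 1.77
position: [0.4675, -0.0426, 0.2311]
eef_rot: [-0.556, 0.437, 0.556, 0.437]
ft_force: [-0.6, -0.7, 0.0]
opening: 0.0516
```

```bash
python3 - <<'E'
from h import *
s,R=st();print(R.round(3))
print('to tab grasp',shift(W(-.221,0,.007-.019)))
E
```

```text
t 1.77 p [ 0.4675 -0.0426  0.2311] chest [-0.22    0.0013  0.1411] open 0.0516 F [-0.56 -0.68  0.04] Fch [-0.71 -0.53  0.04] q [-0.26  0.11 -0.21  1.25  0.   -0.5 ]
[[-0.001 -0.972 -0.236]
 [ 0.001 -0.236  0.972]
 [-1.     0.001  0.001]]
t 1.77 p [ 0.4675 -0.0426  0.2311] chest [-0.22    0.0013  0.1411] open 0.0516 F [-0.56 -0.68  0.04] Fch [-0.71 -0.53  0.04] q [-0.26  0.11 -0.21  1.25  0.   -0.5 ]
to tab grasp [ 0.1531  0.0009 -0.0014]
```

>>> send_rows(series=[[[0.03,0.001,-0.001],0],[[0.06,0.001,-0.001],0],[[0.09,0.001,-0.001],0],[[0.12,0.001,-0.001],0],[[0.14,0.001,-0.001],0],[[0.15,0.001,-0.001],0],[[0.156,0.001,-0.001],0],[[0.156,0.001,-0.001],0]])

```text
time_s: 2.43
position: [0.4664, -0.0435, 0.0744]
eef_rot: [-0.555, 0.437, 0.557, 0.436]
ft_force: [0.2, 0.1, 0.7]
opening: 0.051
```

```bash
python3 - <<'E'
from h import *
st();a=r.camera('side');b=r.camera('top')
a=cv2.resize(a[120:280,140:340],(600,480),interpolation=2)
cv2.imwrite('pics/grip.png',a[:,:,::-1])
cv2.imwrite('pics/gript.png',cv2.resize(b[110:260,160:340],(540,450))[:,:,::-1])
E
```

```text
t 2.43 p [ 0.4664 -0.0435  0.0744] chest [-0.2213  0.0008 -0.0156] open 0.051 F [0.18 0.09 0.71] Fch [0.2  0.05 0.71] q [-0.26  0.22 -0.48  0.87  0.   -0.5 ]
```

View pics/grip.png

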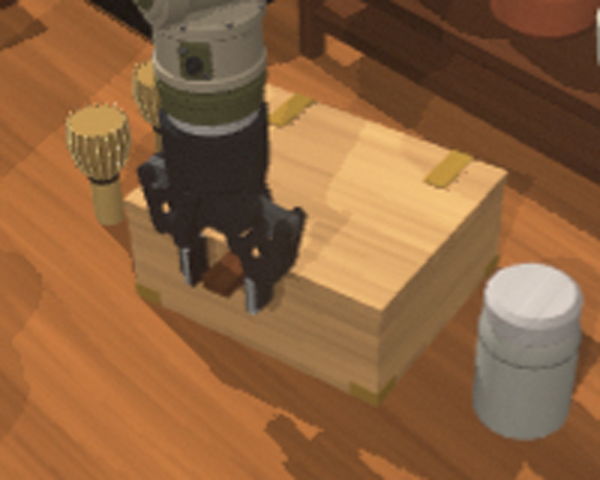

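The fingers straddle the dark tab (crop about (222,275)), one on each side. Close the grip.

>>> send_rows(series=[[[0,0,0],0],[[0,0,0],0],[[0,0,0],0],[[0,0,0],0],[[0,0,0],0],[[0,0,0],0],[[0,0,0],0],[[0,0,0],0]], hand=0)

```text
time_s: 3.2
position: [0.4683, -0.0444, 0.0766]
eef_rot: [0.556, -0.436, -0.555, -0.438]
ft_force: [-1.6, 3.2, 5.7]
opening: 0.023
```

```bash
python3 - <<'E'
from h import *
st()
# arc: grip at lid coords a=.221 along board, b=.007 above; rows
a,b=.221,.007
p=lambda t:np.array([-a*np.cos(t)+b*np.sin(t), a*np.sin(t)+b*np.cos(t)])
for t0,t1,n in((0,.75,18),(.75,1.5,18),(1.5,1.7,6)):
    o=p(t0);print([[round(float(-(p(t)-o)[1]),3),round(float(-(p(t)-o)[0]),3)] for t in np.linspace(t0,t1,n+1)[1:]])
E
```

```text
t 3.2 p [ 0.4683 -0.0444  0.0766] chest [-0.2196 -0.0005 -0.0134] open 0.023 F [-1.56  3.24  5.73] Fch [-0.75  3.52  5.73] q [-0.27  0.22 -0.48  0.87  0.   -0.5 ]
[[-0.009, -0.0], [-0.018, -0.001], [-0.027, -0.003], [-0.037, -0.004], [-0.046, -0.006], [-0.054, -0.009], [-0.063, -0.011], [-0.072, -0.014], [-0.08, -0.018], [-0.089, -0.022], [-0.097, -0.026], [-0.105, -0.03], [-0.113, -0.035], [-0.121, -0.04], [-0.128, -0.046], [-0.135, -0.052], [-0.142, -0.058], [-0.149, -0.064]]
[[-0.006, -0.007], [-0.013, -0.014], [-0.018, -0.021], [-0.024, -0.028], [-0.029, -0.036], [-0.034, -0.043], [-0.039, -0.051], [-0.043, -0.06], [-0.047, -0.068], [-0.05, -0.076], [-0.053, -0.085], [-0.056, -0.094], [-0.059, -0.103], [-0.061, -0.112], [-0.062, -0.121], [-0.064, -0.13], [-0.065, -0.139], [-0.065, -0.148]]
[[-0.0, -0.007], [-0.0, -0.015], [0.0, -0.022], [0.001, -0.029], [0.002, -0.037], [0.003, -0.044]]
```

>>> send_rows(series=[[[-0.009,0,0],0],[[-0.018,-0.001,0],0],[[-0.027,-0.003,0],0],[[-0.037,-0.004,0],0],[[-0.046,-0.006,0],0],[[-0.054,-0.009,0],0],[[-0.063,-0.011,0],0],[[-0.072,-0.014,0],0],[[-0.08,-0.018,0],0],[[-0.089,-0.022,0],0],[[-0.097,-0.026,0],0],[[-0.105,-0.03,0],0],[[-0.113,-0.035,0],0],[[-0.121,-0.04,0],0],[[-0.128,-0.046,0],0],[[-0.135,-0.052,0],0],[[-0.142,-0.058,0],0],[[-0.149,-0.064,0],0],[[-0.149,-0.064,0],0]])

```text
time_s: 4.78
position: [0.5305, -0.0292, 0.2252]
eef_rot: [-0.556, 0.437, 0.556, 0.437]
ft_force: [-0.9, 4.6, -5.8]
opening: 0.023
```

```bash
python3 - <<'E'
from h import *
s,R=st();d=s['position']-hinge;x,z=d@X,d@Z+.0215
print('lid est',np.arctan2(z,-x)-np.arctan2(.007,.22),np.hypot(x,z))
a=r.camera('side');cv2.imwrite('pics/mid.png',a[:,:,::-1])
E
```

```text
t 4.78 p [ 0.5305 -0.0292  0.2252] chest [-0.1557 -0.0004  0.1352] open 0.023 F [-0.87  4.63 -5.83] Fch [ 0.25  4.71 -5.83] q [-0.21  0.23 -0.08  1.26  0.   -0.44]
lid est 0.7569324519515204 0.22088045093797232
```

>>> send_rows(series=[[[-0.006,-0.007,0],0],[[-0.013,-0.014,0],0],[[-0.018,-0.021,0],0],[[-0.024,-0.028,0],0],[[-0.029,-0.036,0],0],[[-0.034,-0.043,0],0],[[-0.039,-0.051,0],0],[[-0.043,-0.06,0],0],[[-0.047,-0.068,0],0],[[-0.05,-0.076,0],0],[[-0.053,-0.085,0],0],[[-0.056,-0.094,0],0],[[-0.059,-0.103,0],0],[[-0.061,-0.112,0],0],[[-0.062,-0.121,0],0],[[-0.064,-0.13,0],0],[[-0.065,-0.139,0],0],[[-0.065,-0.148,0],0],[[-0.065,-0.148,0],0]])

```text
time_s: 6.42
position: [0.6734, 0.0058, 0.2888]
eef_rot: [-0.555, 0.438, 0.557, 0.437]
ft_force: [-4.0, 4.8, -2.6]
opening: 0.0229
```

```bash
cat >> h.py <<'E'
def lidest(s):
    d=s['position']-hinge;x,z=d@X,d@Z+.0215
    print('lid est',np.arctan2(z,-x)-np.arctan2(.007,.22),'rad',np.hypot(x,z))
E
python3 - <<'E'
from h import *
s,R=st();lidest(s)
E
```

```text
t 6.42 p [0.6734 0.0058 0.2888] chest [-0.0085  0.      0.1988] open 0.0229 F [-3.97  4.83 -2.61] Fch [-2.73  5.63 -2.61] q [-0.11  0.52  0.5   1.55  0.   -0.35]
lid est 1.500358617955176 rad 0.22044931507607837
```

>>> send_rows(series=[[[0,-0.007,0],0],[[0,-0.015,0],0],[[0,-0.022,0],0],[[0.001,-0.029,0],0],[[0.002,-0.036,0],0],[[0.003,-0.042,0],0],[[0.003,-0.042,0],0],[[0.003,-0.042,0],0],[[0.003,-0.042,0],0]])

```text
time_s: 7.17
position: [0.7137, 0.0157, 0.2862]
eef_rot: [-0.555, 0.437, 0.557, 0.437]
ft_force: [-1.6, 5.0, -3.2]
opening: 0.023
```

```bash
python3 - <<'E'
from h import *
s,R=st();lidest(s)
E
```

```text
t 7.17 p [0.7137 0.0157 0.2862] chest [3.300e-02 1.000e-04 1.962e-01] open 0.023 F [-1.63  5.01 -3.18] Fch [-0.41  5.26 -3.18] q [-0.09  0.63  0.67  1.62  0.   -0.33]
lid est 1.6892118685896234 rad 0.22021972114098937
```

>>> send_rows(series=[[[0,0,0],0],[[0,0,0],0],[[0,0,0],0],[[0,0,0],0],[[0,0,0],0],[[-0.015,0,0],0],[[-0.03,0,0],0],[[-0.045,0,0],0],[[-0.06,0,0],0],[[-0.06,0,0],0],[[-0.06,0,0],0]], hand=60)

```text
time_s: 8.08
position: [0.7152, 0.0145, 0.347]
eef_rot: [0.556, -0.437, -0.555, -0.438]
ft_force: [0.3, 0.0, 0.4]
opening: 0.0515
```

```bash
python3 - <<'E'
from h import *
s,R=st()
a=r.camera('side');cv2.imwrite('pics/rel.png',a[:,:,::-1])
cv2.imwrite('pics/relt.png',r.camera('top')[:,:,::-1])
E
```

```text
t 8.08 p [0.7152 0.0145 0.347 ] chest [ 0.0341 -0.0014  0.257 ] open 0.0515 F [0.32 0.04 0.38] Fch [ 0.33 -0.03  0.38] q [-0.09  0.68  0.91  1.81 -0.   -0.33]
```

View pics/rel.png

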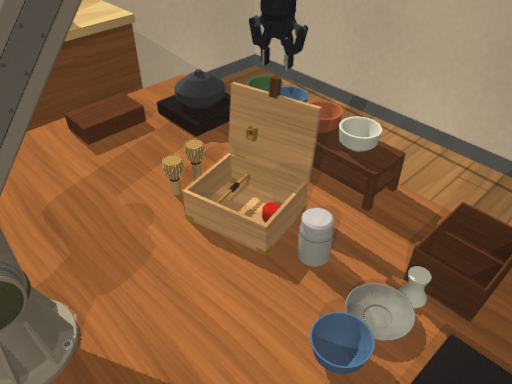

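Lid leans back on its stop; the rod lies in the chest with black sleeve near side px (234,188), tip near (248,177); caddy red at (272,209). Measure the rod.

```bash
python3 - <<'E'
from h import *
piv=lambda th,L:W(-.172+L*np.cos(th),.045,-.034+L*np.sin(th))
for th in(0,.1,.2):
    for n in('side','top'):print(th,n,proj(n,[piv(th,l) for l in(.0,.09,.154)]).round(1).tolist())
a=cv2.imread('pics/rel.png');b=cv2.imread('pics/relt.png')
A=cv2.resize(a[155:245,180:310],(650,450),interpolation=2);cv2.imwrite('pics/rodA.png',A)
B=cv2.resize(b[115:235,170:300],(520,480),interpolation=2);cv2.imwrite('pics/rodB.png',B)
E
```

```text
0 side [[213.5, 205.4], [234.6, 186.3], [248.3, 173.8]]
0 top [[224.1, 211.9], [216.7, 177.9], [211.6, 154.2]]
0.1 side [[213.5, 205.4], [234.3, 183.6], [248.0, 169.3]]
0.1 top [[224.1, 211.9], [216.5, 177.5], [211.2, 153.2]]
0.2 side [[213.5, 205.4], [233.9, 181.1], [247.5, 165.0]]
0.2 top [[224.1, 211.9], [216.4, 177.5], [210.8, 152.7]]
```

View pics/rodA.png

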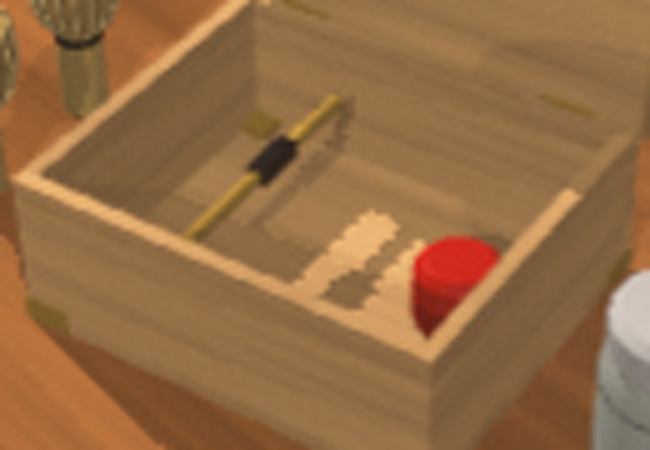

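View pics/rodB.png

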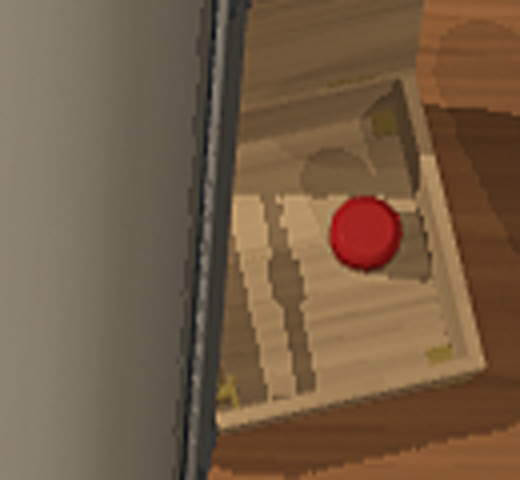

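The rod lies at about 0 rad, sleeve where the geometry predicts (side 234.4,187.0 vs 234.6,186.3). Go above it and down.

>>> send_rows(series=[[[0,0.03,0.012],0],[[0,0.06,0.024],0],[[0,0.09,0.036],0],[[0,0.116,0.046],0],[[0.03,0.116,0.046],0],[[0.06,0.116,0.046],0],[[0.09,0.116,0.046],0],[[0.12,0.116,0.046],0],[[0.15,0.116,0.046],0],[[0.18,0.116,0.046],0],[[0.2,0.116,0.046],0],[[0.2,0.116,0.046],0],[[0.2,0.116,0.046],0]])

```text
time_s: 9.27
position: [0.589, 0.0323, 0.1446]
eef_rot: [-0.554, 0.438, 0.557, 0.436]
ft_force: [0.3, -0.0, 0.9]
opening: 0.0517
```

```bash
python3 - <<'E'
from h import *
s,R=st();print(shift(W(-.082,.045,-.055)))
for n in('side',):
    a=r.camera(n);x,y=200,140
    cv2.imwrite(f'pics/ab_{n}.png',cv2.resize(a[110:230,170:310],(700,600),interpolation=2)[:,:,::-1])
E
```

```text
t 9.27 p [0.589  0.0323 0.1446] chest [-0.0843  0.0456  0.0546] open 0.0517 F [ 0.26 -0.01  0.91] Fch [ 0.25 -0.07  0.91] q [-0.08  0.38 -0.07  1.12  0.   -0.32]
t 9.27 p [0.589  0.0323 0.1446] chest [-0.0843  0.0456  0.0546] open 0.0517 F [ 0.26 -0.01  0.91] Fch [ 0.25 -0.07  0.91] q [-0.08  0.38 -0.07  1.12  0.   -0.32]
[ 0.1096 -0.0028 -0.0008]
```

View pics/ab_side.png

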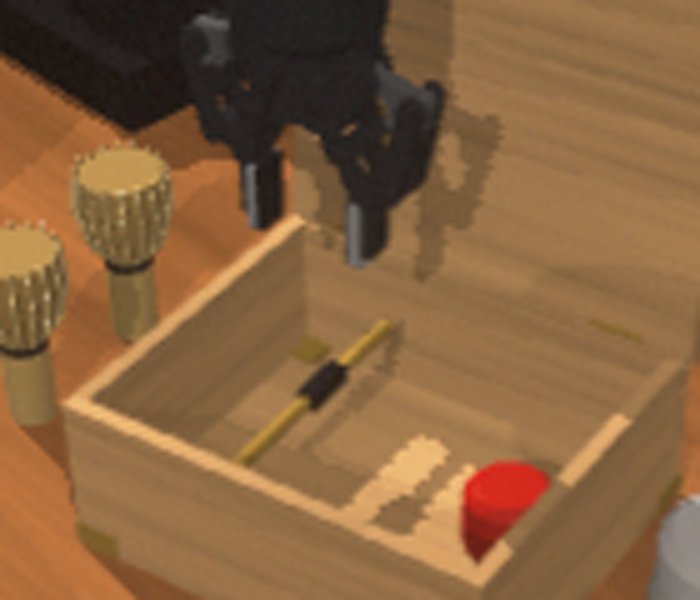

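Open fingers hang centred over the black sleeve (crop tips (262,225), (362,262); sleeve (323,385)). Descend and close.

>>> send_rows(series=[[[0.02,-0.003,-0.001],0],[[0.04,-0.003,-0.001],0],[[0.06,-0.003,-0.001],0],[[0.08,-0.003,-0.001],0],[[0.1,-0.003,-0.001],0],[[0.11,-0.003,-0.001],0],[[0.11,-0.003,-0.001],0],[[0.11,-0.003,-0.001],0]])

```text
time_s: 9.98
position: [0.5948, 0.0319, 0.0374]
eef_rot: [0.556, -0.437, -0.555, -0.438]
ft_force: [0.5, 0.0, 0.8]
opening: 0.0512
```

>>> send_rows(series=[[[0,0,0],0],[[0,0,0],0],[[0,0,0],0],[[0,0,0],0],[[0,0,0],0],[[0,0,0],0],[[0,0,0],0],[[0,0,0],0]], hand=0)

```text
time_s: 10.65
position: [0.5949, 0.0328, 0.037]
eef_rot: [0.556, -0.436, -0.556, -0.438]
ft_force: [0.9, 5.8, 2.6]
opening: 0.0102
```

```bash
python3 - <<'E'
from h import *
st()
p=lambda t:.09*np.array([np.cos(t),np.sin(t)])
o=p(0);print([[round(float(-(p(t)-o)[1]),4),round(float(-(p(t)-o)[0]),4)] for t in np.linspace(0,.7,16)[1:]])
E
```

```text
t 10.65 p [0.5949 0.0328 0.037 ] chest [-0.0785  0.0447 -0.053 ] open 0.0102 F [0.92 5.76 2.57] Fch [2.25 5.39 2.57] q [-0.08  0.48 -0.21  0.88  0.   -0.32]
[[-0.0042, 0.0001], [-0.0084, 0.0004], [-0.0126, 0.0009], [-0.0167, 0.0016], [-0.0208, 0.0024], [-0.0249, 0.0035], [-0.0289, 0.0048], [-0.0328, 0.0062], [-0.0367, 0.0078], [-0.0405, 0.0096], [-0.0442, 0.0116], [-0.0478, 0.0137], [-0.0513, 0.0161], [-0.0547, 0.0185], [-0.058, 0.0212]]
```

>>> send_rows(series=[[[-0.0044,0.0001,0],0],[[-0.0088,0.0004,0],0],[[-0.0131,0.0009,0],0],[[-0.0174,0.0016,0],0],[[-0.0216,0.0025,0],0],[[-0.0258,0.0036,0],0],[[-0.03,0.005,0],0],[[-0.0341,0.0064,0],0],[[-0.0381,0.0081,0],0],[[-0.042,0.01,0],0],[[-0.0459,0.012,0],0],[[-0.0496,0.0142,0],0],[[-0.0533,0.0167,0],0],[[-0.0568,0.0192,0],0],[[-0.0602,0.022,0],0],[[-0.0602,0.022,0],0],[[-0.0602,0.022,0],0]])

```text
time_s: 12.07
position: [0.5713, 0.0271, 0.0963]
eef_rot: [-0.555, 0.438, 0.556, 0.437]
ft_force: [-2.6, 5.2, -5.2]
opening: 0.0105
```

```bash
python3 - <<'E'
from h import *
s,R=st();a=r.camera('side');b=r.camera('top');cv2.imwrite('pics/up_side.png',a[:,:,::-1]);cv2.imwrite('pics/up_top.png',b[:,:,::-1])
d=s['position']-hinge;print(np.arctan2(d@Z+.0205+.034,d@X+.172),np.hypot(d@Z+.0205+.034,d@X+.172))
cv2.imwrite('pics/upc.png',cv2.resize(a[90:210,180:320],(700,600),interpolation=2)[:,:,::-1])
E
```

```text
t 12.07 p [0.5713 0.0271 0.0963] chest [-0.1028  0.0447  0.0063] open 0.0105 F [-2.64  5.22 -5.23] Fch [-1.34  5.69 -5.23] q [-0.09  0.38 -0.19  1.    0.   -0.33]
0.7209554890924418 0.0921336277311193
```

View pics/upc.png

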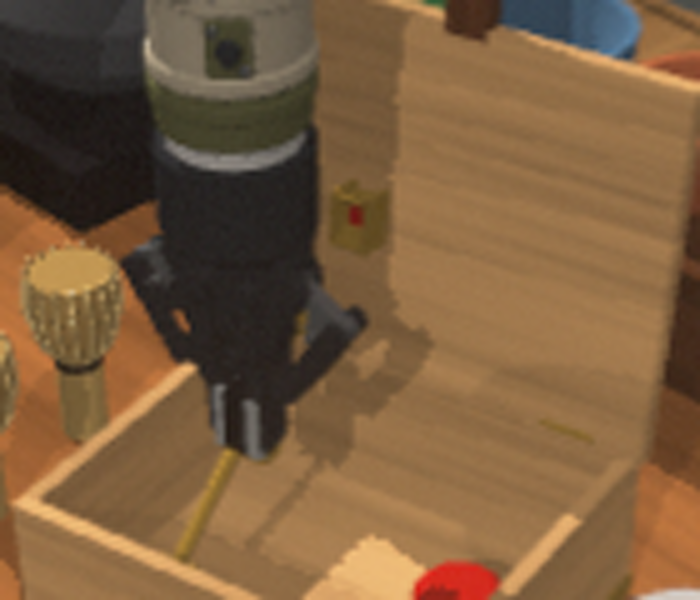

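Rod is up (crop: rod from (185,555) to the fingers), lid back, hole with red plug visible at (357,215). Release and rise.

>>> send_rows(series=[[[0,0,0],0],[[0,0,0],0],[[0,0,0],0],[[0,0,0],0],[[0,0,0],0],[[0,0,0],0],[[-0.03,0,0],0],[[-0.06,0,0],0],[[-0.09,0,0],0],[[-0.13,0,0],0],[[-0.17,0,0],0],[[-0.21,0,0],0],[[-0.25,0,0],0],[[-0.25,0,0],0],[[-0.25,0,0],0]], hand=60)

```text
time_s: 13.42
position: [0.5741, 0.0265, 0.3499]
eef_rot: [0.558, -0.436, -0.554, -0.439]
ft_force: [0.8, -0.0, -0.1]
opening: 0.0512
```

```bash
python3 - <<'E'
from h import *
s,R=st();a=r.camera('side');cv2.imwrite('pics/rod_side.png',a[:,:,::-1])
piv=lambda th,L:W(-.172+L*np.cos(th),.045,-.034+L*np.sin(th))
C=a[:,:,::-1].copy()[100:220,180:320];C=cv2.resize(C,(700,600),interpolation=2)
cv2.imwrite('pics/rodc.png',C)
for th in(.65,.7,.75):
  print(th,((proj('side',[piv(th,l) for l in(0,.05,.074,.106,.144,.154,.164)])-[180,100])*5).round(0).tolist())
E
```

```text
t 13.42 p [0.5741 0.0265 0.3499] chest [-0.1002  0.0435  0.2599] open 0.0512 F [ 0.79 -0.   -0.09] Fch [ 0.77 -0.19 -0.09] q [-0.09  0.31  0.33  1.58 -0.   -0.33]
0.65 [[168.0, 527.0], [213.0, 436.0], [234.0, 393.0], [262.0, 336.0], [296.0, 268.0], [304.0, 251.0], [313.0, 233.0]]
0.7 [[168.0, 527.0], [211.0, 435.0], [231.0, 391.0], [258.0, 332.0], [290.0, 263.0], [299.0, 245.0], [307.0, 227.0]]
0.75 [[168.0, 527.0], [208.0, 434.0], [228.0, 389.0], [254.0, 329.0], [285.0, 259.0], [293.0, 240.0], [301.0, 222.0]]
```

View pics/rodc.png

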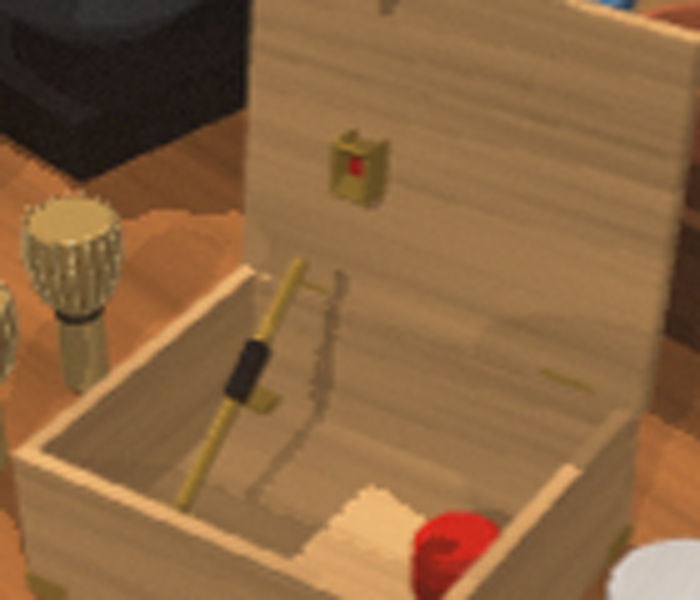

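Rod stands up by itself, sleeve at crop (248,371), end at (300,260). Fit its angle and length in the rod's plane, with shut rod for comparison.

```bash
cat >> h.py <<'E'
def onY(uv,y=.045):
    o,d=ray('side',uv);k=(y-(o-hinge)@Y)/(d@Y);P=o+d*k[:,None]-hinge
    return np.c_[P@X,P@Z]
E
python3 - <<'E'
from h import *
for f,box in(('rel',(215,172,252,206)),('rod_side',(214,150,243,203))):
    im=cv2.imread(f'pics/{f}.png');hsv=cv2.cvtColor(im,cv2.COLOR_BGR2HSV);x0,y0,x1,y1=box
    H=hsv[y0:y1,x0:x1].astype(int)
    m=((H[...,1]>165)&(H[...,0]>=18)|(H[...,2]<60)).astype(np.uint8)
    k,l,s,c=cv2.connectedComponentsWithStats(m,connectivity=8);i=1+s[1:,4].argmax();m=l==i
    for row in m: print(''.join('#' if v else '.' for v in row))
    v,u=np.nonzero(m);P=onY(np.c_[u+x0,v+y0].astype(float))
    vx,vz,cx,cz=cv2.fitLine(P.astype(np.float32),cv2.DIST_HUBER,0,.001,.001).ravel()
    if vx<0:vx,vz=-vx,-vz
    a=np.arctan2(vz,vx);t=(P-[-.172,-.034])@[vx,vz];n=(np.array([-.172-cx,-.034-cz]))@[-vz,vx]
    print(f,'angle',a,'pivot off line mm',n*1e3,'extent',t.min(),t.max())
    bl=P[hsv[v+y0,u+x0,2]<60];print('sleeve',bl.mean(0)+[.172,.034],np.hypot(*(bl.mean(0)+[.172,.034])),np.arctan2(*(bl.mean(0)+[.172,.034])[::-1]))
E
```

```text
.....................................
.....................................
...............................#.....
..............................##.....
.............................###.....
............................###......
...........................###.......
..........................##.........
.........................###.........
........................###..........
.......................###...........
....................####.............
...................#####.............
..................######.............
.................######..............
................######...............
...............######................
.................###.................
..............###.#..................
.............##......................
............###......................
...........###.......................
..........###........................
.........###.........................
........###..........................
.......###...........................
......###............................
.....###.............................
....###.............................
[... 1419 characters left out ...]
..##..................
........##...................
........##...................
.......###...................
.......##....................
.......#.....................
......##.....................
.....##......................
.....##......................
....###......................
....##.......................
....##.......................
...##........................
...#.........................
..##.........................
.##..........................
.............................
.............................
rod_side angle 0.658667 pivot off line mm -1.0188855 extent 0.013250575703883412 0.1488144949519478
sleeve [0.0683044 0.0541893] 0.08718928632944394 0.6706729348919175
```

Rod reads about 0.67–0.70 rad (fit slightly polluted by a brass corner), end about 148 mm from the pivot: within the funnel. Regrip the tab.

>>> send_rows(series=[[[0,-0.03,-0.01],0],[[0,-0.06,-0.02],0],[[0,-0.09,-0.03],0],[[0,-0.115,-0.0435],0],[[0,-0.135,-0.0435],0],[[0,-0.135,-0.0435],0],[[0,-0.135,-0.0435],0],[[0.015,-0.135,-0.0435],0],[[0.03,-0.135,-0.0435],0],[[0.045,-0.135,-0.0435],0],[[0.055,-0.135,-0.0435],0],[[0.064,-0.135,-0.0435],0],[[0.064,-0.135,-0.0435],0],[[0.064,-0.135,-0.0435],0]])

```text
time_s: 14.63
position: [0.7125, 0.0164, 0.2827]
eef_rot: [-0.555, 0.438, 0.556, 0.437]
ft_force: [0.6, -1.4, -0.1]
opening: 0.0513
```

>>> send_rows(series=[[[0,0,0],0],[[0,0,0],0],[[0,0,0],0],[[0,0,0],0],[[0,0,0],0],[[0,0,0],0],[[0,0,0],0],[[0,0,0],0]], hand=0)

```text
time_s: 15.3
position: [0.7142, 0.0158, 0.2839]
eef_rot: [0.556, -0.437, -0.555, -0.438]
ft_force: [-2.0, -1.7, 5.4]
opening: 0.0229
```

```bash
python3 - <<'E'
from h import *
s,R=st();lidest(s)
d=s['position']-hinge;x,z=d@X,d@Z+.0215
rad=np.hypot(x,z);f0=np.arctan2(z,-x)
p=lambda f:rad*np.array([-np.cos(f),np.sin(f)])
off=np.arctan2(.007,.22)
f=np.linspace(f0,1.25+off,15);print([[round(float(-(p(t)-p(f0))[1]),3),round(float(-(p(t)-p(f0))[0]),3)] for t in f[1:]])
# refit rod angle w/o bracket
im=cv2.imread('pics/rod_side.png');hsv=cv2.cvtColor(im,cv2.COLOR_BGR2HSV);x0,y0,x1,y1=214,150,243,203
H=hsv[y0:y1,x0:x1].astype(int);m=((H[...,1]>165)&(H[...,0]>=18)|(H[...,2]<60));m[26:33,16:]=0
k,l,ss,c=cv2.connectedComponentsWithStats(m.astype(np.uint8));v,u=np.nonzero(m)
P=onY(np.c_[u+x0,v+y0].astype(float));vx,vz,cx,cz=cv2.fitLine(P.astype(np.float32),cv2.DIST_HUBER,0,.001,.001).ravel();print('rod',np.arctan2(vz,vx))
E
```

```text
t 15.3 p [0.7142 0.0158 0.2839] chest [0.0335 0.0002 0.1939] open 0.0229 F [-1.96 -1.66  5.37] Fch [-2.29 -1.16  5.37] q [-0.09  0.62  0.66  1.6  -0.   -0.33]
lid est 1.693184420121294 rad 0.21803025937544454
[[-0.001, 0.007], [-0.002, 0.014], [-0.002, 0.021], [-0.003, 0.027], [-0.003, 0.034], [-0.002, 0.041], [-0.002, 0.048], [-0.002, 0.055], [-0.001, 0.062], [0.0, 0.069], [0.002, 0.076], [0.003, 0.082], [0.005, 0.089], [0.006, 0.096]]
rod 0.6599485
```

>>> send_rows(series=[[[-0.001,0.007,0],0],[[-0.002,0.014,0],0],[[-0.002,0.021,0],0],[[-0.003,0.027,0],0],[[-0.003,0.034,0],0],[[-0.002,0.041,0],0],[[-0.002,0.048,0],0],[[-0.002,0.055,0],0],[[-0.001,0.062,0],0],[[0,0.069,0],0],[[0.002,0.076,0],0],[[0.003,0.082,0],0],[[0.005,0.089,0],0],[[0.006,0.096,0],0],[[0.006,0.096,0],0]])

```text
time_s: 16.55
position: [0.6209, -0.007, 0.2778]
eef_rot: [0.557, -0.437, -0.555, -0.438]
ft_force: [2.3, -2.9, 7.0]
opening: 0.0227
```

```bash
cat >> h.py <<'E'
def plan(f1,n):
    s,R=st();lidest(s);d=s['position']-hinge;x,z=d@X,d@Z+.0215
    rad=.2200;f0=np.arctan2(z,-x);p=lambda f:rad*np.array([-np.cos(f),np.sin(f)]);off=np.arctan2(.007,.22)
    t=np.array([np.cos(f0),-np.sin(f0)])*-1 # unused sign helper
    F=s['ft_force'];th=f0-off;nrm=np.sin(th)*X+np.cos(th)*Z;u=-np.cos(th)*X+np.sin(th)*Z
    print('F across lid (out +)',round(F@nrm,2),'along board',round(F@u,2))
    f=np.linspace(f0,f1+off,n+1);print([[round(float(-(p(t)-p(f0))[1]),4),round(float(-(p(t)-p(f0))[0]),4)] for t in f[1:]])
E
python3 -c "
from h import *
plan(1.08,10)"
```

```text
t 16.55 p [ 0.6209 -0.007   0.2778] chest [-6.250e-02 -1.000e-04  1.878e-01] open 0.0227 F [ 2.27 -2.91  7.04] Fch [ 1.52 -3.37  7.04] q [-0.14  0.4   0.28  1.45 -0.   -0.38]
lid est 1.2486464465374991 rad 0.21842625457487172
F across lid (out +) 3.67 along board 6.19
[[0.0011, 0.0035], [0.0022, 0.0071], [0.0035, 0.0106], [0.0047, 0.0141], [0.0061, 0.0175], [0.0074, 0.021], [0.0089, 0.0244], [0.0104, 0.0278], [0.0119, 0.0311], [0.0136, 0.0345]]
```

>>> send_rows(series=[[[0.0,0.004,0],0],[[0.0004,0.0078,0],0],[[0.0017,0.0114,0],0],[[0.0029,0.0149,0],0],[[0.0043,0.0183,0],0],[[0.0056,0.0219,0],0],[[0.0071,0.0253,0],0],[[0.0086,0.0287,0],0],[[0.0101,0.0321,0],0],[[0.0118,0.0355,0],0],[[0.0118,0.0355,0],0]])

```text
time_s: 17.47
position: [0.5863, -0.0154, 0.2643]
eef_rot: [0.556, -0.438, -0.555, -0.437]
ft_force: [3.7, -4.3, 0.9]
opening: 0.0233
```

```bash
python3 -c "
from h import *
plan(1.0,5)
s=r.state();print(s['moment']@Y,s['moment'])
a=r.camera('side');cv2.imwrite('pics/low.png',cv2.resize(a[110:230,170:310],(700,600),interpolation=2)[:,:,::-1])
"
```

```text
t 17.47 p [ 0.5863 -0.0154  0.2643] chest [-9.820e-02 -1.000e-04  1.743e-01] open 0.0233 F [ 3.66 -4.27  0.86] Fch [ 2.55 -5.01  0.86] q [-0.16  0.33  0.15  1.39 -0.   -0.4 ]
lid est 1.0742495132694925 rad 0.21904300907203175
F across lid (out +) 2.65 along board -0.46
[[0.0015, 0.0029], [0.003, 0.0058], [0.0046, 0.0087], [0.0062, 0.0115], [0.0079, 0.0143]]
-1.1735760428186826 [-0.57964377 -1.34766179  0.10987513]
```

View pics/low.png

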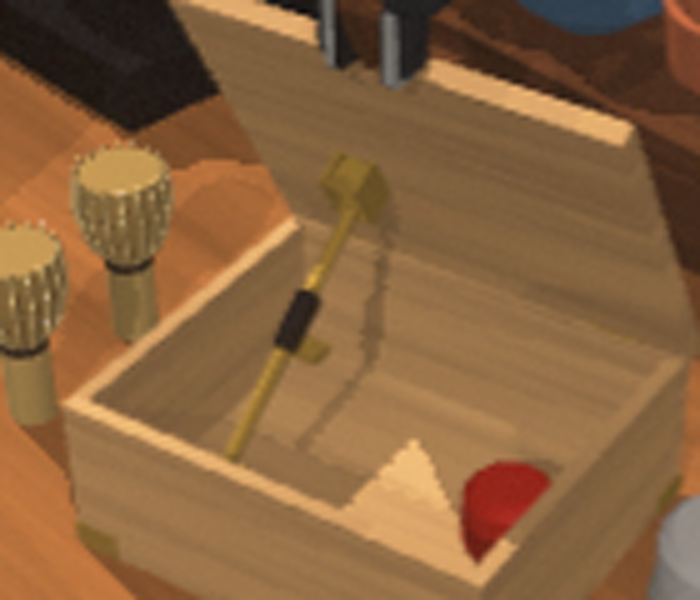

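The rod end is entering the fitting's funnel (crop (357,205), mid of the fitting). Lower further in small steps.

>>> send_rows(series=[[[0.001,0.0019,0],0],[[0.002,0.0039,0],0],[[0.003,0.0058,0],0],[[0.004,0.0077,0],0],[[0.004,0.0077,0],0]])

```text
time_s: 17.93
position: [0.5789, -0.0172, 0.2604]
eef_rot: [0.556, -0.438, -0.555, -0.437]
ft_force: [2.4, -4.5, 1.0]
opening: 0.0234
```

```bash
python3 -c "
from h import *
plan(.95,5)
s=r.state();print(s['moment']@Y)
"
```

```text
t 17.93 p [ 0.5789 -0.0172  0.2604] chest [-1.058e-01 -1.000e-04  1.704e-01] open 0.0234 F [ 2.45 -4.54  0.95] Fch [ 1.31 -4.99  0.95] q [-0.17  0.32  0.12  1.38 -0.   -0.4 ]
lid est 1.0350514728413225 rad 0.21917845419714876
F across lid (out +) 1.62 along board 0.15
[[0.0018, 0.0033], [0.0037, 0.0065], [0.0057, 0.0097], [0.0077, 0.0129], [0.0097, 0.016]]
-0.9238188892447594
```

>>> send_rows(series=[[[0.0011,0.0019,0],0],[[0.0022,0.0039,0],0],[[0.0034,0.0058,0],0],[[0.0045,0.0077,0],0],[[0.0045,0.0077,0],0]])

```text
time_s: 18.35
position: [0.5715, -0.0191, 0.2562]
eef_rot: [0.556, -0.438, -0.555, -0.437]
ft_force: [2.7, -4.7, 2.4]
opening: 0.0231
```

```bash
python3 -c "
from h import *
plan(.95,2)
s=r.state();print(s['moment']@Y)
"
```

```text
t 18.35 p [ 0.5715 -0.0191  0.2562] chest [-0.1134 -0.0002  0.1662] open 0.0231 F [ 2.74 -4.69  2.36] Fch [ 1.56 -5.2   2.36] q [-0.17  0.3   0.09  1.36 -0.   -0.41]
lid est 0.9953733579238189 rad 0.21926056759016085
F across lid (out +) 2.59 along board 1.13
[[0.0026, 0.0042], [0.0054, 0.0084]]
-0.979318455822377
```

>>> send_rows(series=[[[0.0011,0.0019,0],0],[[0.0022,0.0038,0],0],[[0.0034,0.0057,0],0],[[0.0034,0.0057,0],0]])

```text
time_s: 18.68
position: [0.5658, -0.0205, 0.2526]
eef_rot: [0.556, -0.438, -0.555, -0.437]
ft_force: [2.3, -5.2, 1.2]
opening: 0.0227
```

```bash
python3 -c "
from h import *
plan(.91,2)
s=r.state();print(s['moment']@Y)
"
```

```text
t 18.68 p [ 0.5658 -0.0205  0.2526] chest [-0.1193 -0.0002  0.1626] open 0.0227 F [ 2.33 -5.21  1.2 ] Fch [ 1.05 -5.61  1.2 ] q [-0.18  0.29  0.07  1.35 -0.   -0.41]
lid est 0.9639057959364657 rad 0.21936806944546833
F across lid (out +) 1.55 along board 0.39
[[0.0033, 0.0049], [0.0067, 0.0098]]
-0.7868937084667209
```

>>> send_rows(series=[[[0.0012,0.0018,0],0],[[0.0024,0.0036,0],0],[[0.0036,0.0053,0],0],[[0.0036,0.0053,0],0]])

```text
time_s: 19.02
position: [0.5611, -0.0216, 0.2494]
eef_rot: [0.556, -0.437, -0.555, -0.437]
ft_force: [3.8, -4.2, 3.2]
opening: 0.0232
```

```bash
python3 -c "
from h import *
plan(.9,2)
s=r.state();print(s['moment']@Y)
a=r.camera('side');cv2.imwrite('pics/low2.png',a[:,:,::-1])
"
```

```text
t 19.02 p [ 0.5611 -0.0216  0.2494] chest [-0.1241 -0.0002  0.1594] open 0.0232 F [ 3.77 -4.19  3.19] Fch [ 2.68 -4.96  3.19] q [-0.18  0.28  0.05  1.33 -0.   -0.42]
lid est 0.9377235709200674 rad 0.21940038948626803
F across lid (out +) 4.05 along board 0.99
[[0.0024, 0.0034], [0.0048, 0.0068]]
-0.9143363549257503
```

>>> send_rows(series=[[[0.0006,0.0008,0],0],[[0.0012,0.0017,0],0],[[0.0012,0.0017,0],0],[[0.0012,0.0017,0],0]])

```text
time_s: 19.4
position: [0.5606, -0.0217, 0.249]
eef_rot: [0.557, -0.437, -0.554, -0.438]
ft_force: [5.1, -3.5, 5.9]
opening: 0.0228
```

```bash
python3 -c "
from h import *
plan(.9,2)
s=r.state();print(s['moment']@Y)
"
```

```text
t 19.4 p [ 0.5606 -0.0217  0.249 ] chest [-0.1247 -0.0002  0.159 ] open 0.0228 F [ 5.09 -3.51  5.91] Fch [ 4.12 -4.61  5.91] q [-0.18  0.28  0.04  1.33  0.   -0.42]
lid est 0.9345203937123956 rad 0.2193816248166888
F across lid (out +) 6.83 along board 2.3
[[0.0022, 0.0031], [0.0044, 0.0062]]
-1.2995940381326512
```

Contact: force rises with little motion at lid ≈ 0.935. Check the rod angle numerically before pushing.

```bash
cat >> h.py <<'E'
def rodfit(im,show=False):
    hsv=cv2.cvtColor(np.ascontiguousarray(im[:,:,::-1]),cv2.COLOR_BGR2HSV) if True else None
    pv=np.array([-.172,-.034]);H=hsv.astype(int)
    m=((H[...,1]>165)&(H[...,0]>=18)|(H[...,2]<60))
    v,u=np.nonzero(m[130:215,205:260]);uv=np.c_[u+205,v+130].astype(float);P=onY(uv)-pv
    rr=np.hypot(*P.T);an=np.arctan2(P[:,1],P[:,0]);k=(rr>.02)&(rr<.125)&(an>.5)&(an<.9)
    P=P[k]
    for _ in range(4):
        vx,vz,cx,cz=cv2.fitLine(P.astype(np.float32),cv2.DIST_HUBER,0,.001,.001).ravel()
        d=(P-[cx,cz])@[-vz,vx];P=P[abs(d)<.006]
    hs=H[uv[k][:,1].astype(int),uv[k][:,0].astype(int),2]<60
    b=(onY(uv[k][hs])-pv);b=b[(np.hypot(*b.T)>.07)&(np.hypot(*b.T)<.11)].mean(0)
    print('rod line',np.arctan2(vz,vx)%np.pi,'n',len(P),'sleeve',np.arctan2(b[1],b[0]),np.hypot(*b))
E
python3 - <<'E'
from h import *
for f in('rod_side','low2'): rodfit(cv2.imread(f'pics/{f}.png')[:,:,::-1])
rodfit(r.camera('side'))
E
```

```text
rod line 0.6721834 n 84 sleeve 0.6706729348919173 0.08718928632944394
rod line 0.68467575 n 85 sleeve 0.6889075588118125 0.08773731767877115
rod line 0.68762314 n 81 sleeve 0.6939222798023501 0.08756666668580092
```

The funnel guided the rod from 0.67 to 0.69, so it is in the hole. Push the plug in, watching force (keep below ~9 N across the lid).

>>> send_rows(series=[[[0.0006,0.0008,0],0],[[0.0012,0.0016,0],0],[[0.0018,0.0025,0],0],[[0.0018,0.0025,0],0],[[0.0018,0.0025,0],0]])

```text
time_s: 19.87
position: [0.5583, -0.0223, 0.2474]
eef_rot: [0.557, -0.437, -0.554, -0.438]
ft_force: [4.8, -4.0, 4.9]
opening: 0.023
```

```bash
python3 -c "
from h import *
plan(.9,2)
s=r.state();print(s['moment']@Y)
"
```

```text
t 19.87 p [ 0.5583 -0.0223  0.2474] chest [-0.127  -0.0002  0.1574] open 0.023 F [ 4.8 -4.   4.9] Fch [ 3.72 -5.02  4.9 ] q [-0.18  0.27  0.03  1.32  0.   -0.42]
lid est 0.9214176600405067 rad 0.21939752537614662
F across lid (out +) 5.93 along board 1.65
[[0.0014, 0.0019], [0.0028, 0.0038]]
-1.2837937867160674
```

>>> send_rows(series=[[[0.0006,0.0008,0],0],[[0.0012,0.0016,0],0],[[0.0018,0.0024,0],0],[[0.0024,0.0032,0],0],[[0.0024,0.0032,0],0],[[0.0024,0.0032,0],0]])

```text
time_s: 20.37
position: [0.5551, -0.0231, 0.2451]
eef_rot: [0.557, -0.437, -0.554, -0.438]
ft_force: [4.8, -3.5, 6.2]
opening: 0.0236
```

```bash
python3 -c "
from h import *
plan(.88,2)
s=r.state();print(s['moment']@Y)
"
```

```text
t 20.37 p [ 0.5551 -0.0231  0.2451] chest [-0.1303 -0.0002  0.1551] open 0.0236 F [ 4.84 -3.48  6.24] Fch [ 3.89 -4.53  6.24] q [-0.19  0.27  0.02  1.32 -0.   -0.42]
lid est 0.9032134567497685 rad 0.21944632885875298
F across lid (out +) 6.91 along board 2.49
[[0.0015, 0.002], [0.0031, 0.0041]]
-1.174552939601296
```

>>> send_rows(series=[[[0.0006,0.0008,0],0],[[0.0012,0.0016,0],0],[[0.0018,0.0024,0],0],[[0.0025,0.0032,0],0],[[0.0025,0.0032,0],0],[[0.0025,0.0032,0],0]])

```text
time_s: 20.87
position: [0.5519, -0.0239, 0.2426]
eef_rot: [0.557, -0.437, -0.554, -0.438]
ft_force: [4.7, -3.9, 5.5]
opening: 0.0232
```

```bash
python3 -c "
from h import *
plan(.86,2)
s=r.state();print(s['moment']@Y)
"
```

```text
t 20.87 p [ 0.5519 -0.0239  0.2426] chest [-0.1336 -0.0003  0.1526] open 0.0232 F [ 4.66 -3.87  5.5 ] Fch [ 3.62 -4.86  5.5 ] q [-0.19  0.26  0.    1.31 -0.   -0.43]
lid est 0.8845410609203204 rad 0.2194945815267713
F across lid (out +) 6.28 along board 1.96
[[0.0017, 0.0021], [0.0033, 0.0042]]
-1.2324031736335301
```

>>> send_rows(series=[[[0.0006,0.0008,0],0],[[0.0012,0.0016,0],0],[[0.0018,0.0024,0],0],[[0.0025,0.0032,0],0],[[0.0025,0.0032,0],0],[[0.0025,0.0032,0],0]])

```text
time_s: 21.37
position: [0.5487, -0.0247, 0.2401]
eef_rot: [0.557, -0.437, -0.554, -0.438]
ft_force: [3.5, -3.4, 6.1]
opening: 0.0232
```

```bash
python3 -c "
from h import *
plan(.85,2)
s=r.state();print(s['moment']@Y)
"
```

```text
t 21.37 p [ 0.5487 -0.0247  0.2401] chest [-0.1369 -0.0003  0.1501] open 0.0232 F [ 3.53 -3.43  6.09] Fch [ 2.62 -4.17  6.09] q [-0.19  0.26 -0.01  1.3  -0.   -0.43]
lid est 0.8657973912102739 rad 0.21951146317340123
F across lid (out +) 5.94 along board 2.94
[[0.0011, 0.0014], [0.0022, 0.0027]]
-1.1704279059682057
```

Still a plateau near 6 N (about 5.9 mm of plug travel so far). Now smaller steps.

>>> send_rows(series=[[[0.0006,0.0008,0],0],[[0.0012,0.0016,0],0],[[0.0012,0.0016,0],0],[[0.0012,0.0016,0],0]])

```text
time_s: 21.7
position: [0.5472, -0.025, 0.2389]
eef_rot: [0.557, -0.437, -0.554, -0.438]
ft_force: [4.9, -3.9, 6.8]
opening: 0.0231
```

```bash
python3 -c "
from h import *
plan(.85,2)
s=r.state();print(s['moment']@Y)
"
```

```text
t 21.7 p [ 0.5472 -0.025   0.2389] chest [-0.1384 -0.0003  0.1489] open 0.0231 F [ 4.89 -3.89  6.77] Fch [ 3.84 -4.93  6.77] q [-0.19  0.25 -0.01  1.3  -0.   -0.43]
lid est 0.8568662156401068 rad 0.21954581716690233
F across lid (out +) 7.33 along board 2.6
[[0.0005, 0.0006], [0.001, 0.0012]]
-1.1889315281370791
```

>>> send_rows(series=[[[0.0005,0.0006,0],0],[[0.0009,0.0012,0],0],[[0.0009,0.0012,0],0],[[0.0009,0.0012,0],0]])

```text
time_s: 22.03
position: [0.5462, -0.0253, 0.238]
eef_rot: [0.557, -0.437, -0.554, -0.438]
ft_force: [4.4, -3.8, 6.9]
opening: 0.0234
```

```bash
python3 -c "
from h import *
plan(.84,2)
s=r.state();print(s['moment']@Y)
"
```

```text
t 22.03 p [ 0.5462 -0.0253  0.238 ] chest [-0.1395 -0.0003  0.148 ] open 0.0234 F [ 4.37 -3.84  6.92] Fch [ 3.34 -4.76  6.92] q [-0.19  0.25 -0.02  1.29  0.   -0.43]
lid est 0.8504929510410492 rad 0.21955804042731997
F across lid (out +) 7.08 along board 3.0
[[0.0007, 0.0009], [0.0015, 0.0018]]
-1.3341444114051817
```

>>> send_rows(series=[[[0.0005,0.0006,0],0],[[0.0009,0.0012,0],0],[[0.0009,0.0012,0],0],[[0.0009,0.0012,0],0]])

```text
time_s: 22.37
position: [0.5449, -0.0256, 0.237]
eef_rot: [0.557, -0.437, -0.554, -0.438]
ft_force: [4.7, -2.5, 6.5]
opening: 0.023
```

```bash
python3 -c "
from h import *
plan(.84,2)
s=r.state();print(s['moment']@Y)
"
```

```text
t 22.37 p [ 0.5449 -0.0256  0.237 ] chest [-0.1408 -0.0003  0.147 ] open 0.023 F [ 4.72 -2.5   6.55] Fch [ 4.   -3.54  6.55] q [-0.19  0.25 -0.02  1.29 -0.   -0.43]
lid est 0.8430983879032263 rad 0.21957660778347507
F across lid (out +) 7.34 along board 2.23
[[0.0002, 0.0003], [0.0004, 0.0005]]
-1.2392872993558526
```

>>> send_rows(series=[[[0.0004,0.0005,0],0],[[0.0007,0.0008,0],0],[[0.0007,0.0008,0],0],[[0.0007,0.0008,0],0]])

```text
time_s: 22.7
position: [0.5442, -0.0258, 0.2364]
eef_rot: [0.557, -0.437, -0.554, -0.438]
ft_force: [3.6, -3.8, 6.0]
opening: 0.0229
```

```bash
python3 -c "
from h import *
plan(.84,2)
s=r.state();print(s['moment']@Y)
"
```

```text
t 22.7 p [ 0.5442 -0.0258  0.2364] chest [-0.1415 -0.0003  0.1464] open 0.0229 F [ 3.62 -3.78  6.05] Fch [ 2.63 -4.53  6.05] q [-0.19  0.25 -0.03  1.29 -0.   -0.43]
lid est 0.8384887883310659 rad 0.2195763104361916
F across lid (out +) 5.99 along board 2.74
[[-0.0001, -0.0001], [-0.0002, -0.0003]]
-1.2135043351042196
```

>>> send_rows(series=[[[0.0004,0.0005,0],0],[[0.0007,0.0008,0],0],[[0.0007,0.0008,0],0],[[0.0007,0.0008,0],0]])

```text
time_s: 23.03
position: [0.5435, -0.0259, 0.2358]
eef_rot: [0.557, -0.437, -0.554, -0.438]
ft_force: [3.7, -3.1, 6.7]
opening: 0.0229
```

```bash
python3 -c "
from h import *
plan(.83,2)
s=r.state();print(s['moment']@Y)
"
```

```text
t 23.03 p [ 0.5435 -0.0259  0.2358] chest [-0.1422 -0.0003  0.1458] open 0.0229 F [ 3.73 -3.12  6.67] Fch [ 2.89 -3.91  6.67] q [-0.2   0.25 -0.03  1.29 -0.   -0.43]
lid est 0.8343298646488302 rad 0.2195631113159715
F across lid (out +) 6.62 along board 3.0
[[0.0003, 0.0004], [0.0006, 0.0007]]
-1.2136722336170294
```

>>> send_rows(series=[[[0.0004,0.0005,0],0],[[0.0007,0.0008,0],0],[[0.0007,0.0008,0],0],[[0.0007,0.0008,0],0]])

```text
time_s: 23.37
position: [0.5433, -0.026, 0.2355]
eef_rot: [0.557, -0.436, -0.554, -0.438]
ft_force: [5.3, -3.1, 7.6]
opening: 0.0232
```

```bash
python3 -c "
from h import *
plan(.83,2)
s=r.state();print(s['moment']@Y)
rodfit(r.camera('side'))
"
```

```text
t 23.37 p [ 0.5433 -0.026   0.2355] chest [-0.1425 -0.0003  0.1455] open 0.0232 F [ 5.34 -3.08  7.55] Fch [ 4.47 -4.25  7.55] q [-0.2   0.25 -0.03  1.28  0.   -0.43]
lid est 0.8327353167858162 rad 0.21954510790319634
F across lid (out +) 8.39 along board 2.58
[[0.0002, 0.0002], [0.0004, 0.0005]]
-1.3352750286629027
rod line 0.6804912 n 84 sleeve 0.6949581241110508 0.08794452758200173
```

Motion stalls and force rises: bottoming at lid ≈ 0.833. One 0.5 mm step to confirm.

>>> send_rows(series=[[[0.0003,0.0004,0],0],[[0.0003,0.0004,0],0],[[0.0003,0.0004,0],0]])

```text
time_s: 23.67
position: [0.5431, -0.026, 0.2354]
eef_rot: [0.558, -0.436, -0.554, -0.439]
ft_force: [5.4, -2.8, 9.3]
opening: 0.0231
```

```bash
python3 -c "
from h import *
plan(.83,2)
"
```

```text
t 23.67 p [ 0.5431 -0.026   0.2354] chest [-0.1426 -0.0003  0.1454] open 0.0231 F [ 5.45 -2.77  9.33] Fch [ 4.65 -3.98  9.33] q [-0.2   0.25 -0.04  1.28  0.   -0.43]
lid est 0.8319616082855795 rad 0.21956765496996183
F across lid (out +) 9.71 along board 3.77
[[0.0001, 0.0002], [0.0003, 0.0003]]
```

Bottomed (+1.3 N for 0.5 mm, no motion). Ease off, release, and rise.

>>> send_rows(series=[[[-0.0006,-0.0008,0],0],[[-0.0012,-0.0015,0],0],[[-0.0012,-0.0015,0],0]])

```text
time_s: 23.92
position: [0.5437, -0.0259, 0.2359]
eef_rot: [0.557, -0.437, -0.554, -0.438]
ft_force: [3.9, -4.6, 6.4]
opening: 0.023
```

>>> send_rows(series=[[[0,0,0],0],[[0,0,0],0],[[0,0,0],0],[[0,0,0],0],[[0,0,0],0],[[0,0,0],0],[[-0.01,0,0],0],[[-0.025,0,0],0],[[-0.05,0,0],0],[[-0.075,0,0],0],[[-0.1,0,0],0],[[-0.1,0.05,0],0],[[-0.1,0.1,0],0],[[-0.1,0.12,0],0],[[-0.1,0.12,0],0]], hand=60)

```text
time_s: 25.17
position: [0.4197, -0.0535, 0.3358]
eef_rot: [-0.555, 0.438, 0.556, 0.437]
ft_force: [0.0, 0.0, 0.1]
opening: 0.0514
```

```bash
python3 - <<'E'
from h import *
st();a=r.camera('side');rodfit(a);b=r.camera('top')
th=.833
for y in(-.12,.12):
    print(proj('side',[W(-.195*np.cos(t),y,.195*np.sin(t)) for t in(.80,.833,.86)]).round(1).tolist())
c=cv2.resize(a[80:240,160:340],(675,600),interpolation=2)
cv2.imwrite('pics/fin.png',c[:,:,::-1]);cv2.imwrite('pics/fin_side.png',a[:,:,::-1]);cv2.imwrite('pics/fin_top.png',b[:,:,::-1])
E
```

```text
t 25.17 p [ 0.4197 -0.0535  0.3358] chest [-0.2691  0.0021  0.2458] open 0.0514 F [0.   0.04 0.15] Fch [0.01 0.03 0.15] q [-0.32  0.01 -0.07  1.5  -0.   -0.55]
rod line 0.6848002 n 86 sleeve 0.6938630950951223 0.08767096790909724
[[281.8, 161.1], [283.0, 158.3], [284.0, 156.0]]
[[192.6, 128.9], [193.7, 126.4], [194.6, 124.4]]
```

View pics/fin.png

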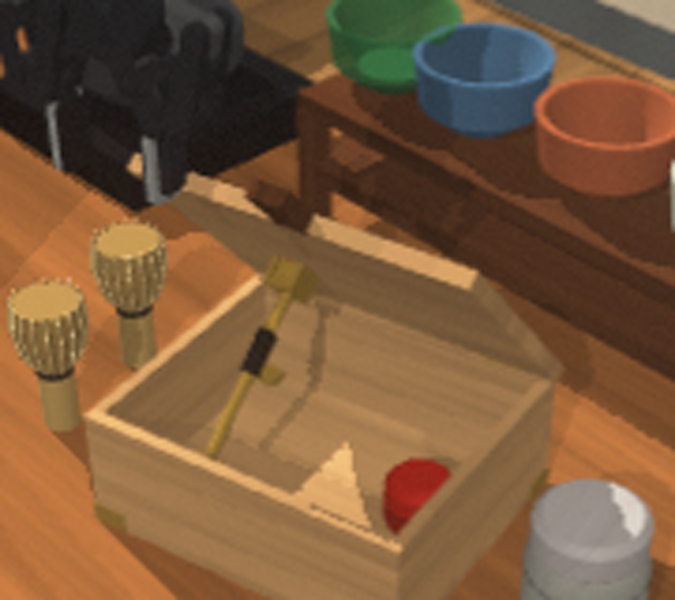

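Lid stands on the rod (crop: rod end in the fitting at (290,270), whisks, caddy and canister undisturbed), gripper clear. Handing in.

```bash
python3 -c "
from station import r
print(r.close_job()); print(r.state()['time_s'])"
```

```text
the job is handed in; nothing more can be done
None
the job is handed in; nothing more can be done
```

The lid is standing on the prop rod with the rod's end in the holding hole, and the job was handed in at about 25 s of the 72 s. No verdict was reported.

**What I did:**
- I lifted the lid by the tab until it leaned back at about 1.69 rad.
- I swung the rod up by its sleeve to about 0.67 rad.
- I regripped the tab and lowered the lid. The funnel guided the rod in, to about 0.69 rad.
- I pushed the plug in at a steady 6–7 N on the tab. This reading includes roughly 2–3 N of friction from the tab turning in the gripper pads.
- I stopped when the push bottomed at a lid angle of about 0.833 rad. The peak reading on the tab was 9.7 N, or about 7–8 N once that friction is taken off.
- I eased off, let go and moved the arm clear.

**Last checks:**
- **Lid:** by eye, its front corner in the last picture sits where 0.83–0.85 rad would put it, and it is standing on the rod.
- **Rod:** it measured 0.685 rad by a line fit and 0.694 rad by the sleeve position, both inside the 0.64–0.76 band.
- **Arm:** the force on it reads about zero after release.
- **Other things:** in that picture the whisks, caddy and canister look unmoved. The last views of the bowl, dish and holder were not checked.

**Less certain:**
- **Plug depth:** I could not see it directly. It is inferred from about 8.7 mm of travel at the hole after first contact, slightly over the plug's 8 mm, and from the hard stop.
- **Rod length:** the final lid angle implies about 150 mm, while the picture gave about 148 mm.

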